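Push a test slab under the spring flap of the dust box

TASK

Discard the small mortar slab lying on the tray of the dust box: with one fingertip press down the lever plate so that the spring flap stays wide open, and meanwhile push the slab along the tray and under the flap with the other fingertip until it drops into the box. Start with the slab still outside the flap, never let it push or rub against the flap, and do not lift it. Leave the other things on the bench where they are, and finish with the flap shut again.

Things in the scene. Friction and masses are not known exactly. Their poses are not given: they have to be found in the camera images.
- dust_box: Grey sheet-metal box fixed to the bench, 170 long (x), 190 wide (y), 165 high, flat clear roof. Origin: bench level, mid-width, in the outer face of its front wall (plane x=0); +x points into the box, y to the left as one faces it, z up. Front wall 4 thick, with an opening y -28 to 28, z 90 to 155. All x, y, z below are mm in this frame.
- tray_edge (a point): Inner end of the tray, at (4, 0, 90), where it stops: a slab whose middle passes it tips and falls 85 to the box's floor. The aluminium tray runs outside the box from x -180 to here, top at z 90, 60 wide, two guide rails with inner faces at y -25 and 25 and tops at z 102.
- flap (a joint): Angle of the aluminium flap (52 wide, 64 high, closing the opening at x=0): 0 shut, 1.05 rad open against its stop; its lower edge swings INTO the box and up. Sprung shut: 0.34 Nm when shut, 0.54 Nm open. From 0.95 on, its edge is 28 or more above the tray (33 at the stop) and clears the slab.
- flap_hinge (a point): Hinge line of flap and lever, along y, at (0, 0, 155). The steel lever is one piece with the flap, 50 wide (y 40 to 90, left of the tray), 4 thick. Shut, it goes level from the hinge out to x -64 (top z 153), then bends up at 60 degrees, away from the box, as a flat plate to its free end at x -132, z 270.
- lever_pad (a point): Point on the lever plate's pressing face (its upper, box-facing side), mid-width, 45 from the free end; shut at (-109, 65, 231). Pressed down to the stop the plate lies level, face at z 98 from x -30 to -165, so a fingertip can slide forward along it and keep the flap open. Takes about 3 to 5 N at x -110, 13 N at x -40.
- slab_center (a point): Centre of the mortar slab on the tray: 80 long (along the tray), 44 wide, 24 high, 0.13 to 0.27 kg, its centre 12 above the tray, at x -100 to -54 at the start. If it lies far back, first push it near the shut flap without touching that (gripper to the right of the lever): shut, the plate is only under fingers at x -130 to -64.
- spare_slab_center (a point): Centre of another slab, 80 x 44 x 24, lying on the bench beside the box; leave it.
- core_center (a point): Centre of a black asphalt core, 60 across, 55 high, standing on the bench; leave it.
- mould_center (a point): Centre of a steel cup mould, 64 across at the rim, 60 high, standing on the bench; leave it.
Not all that is in view belongs to the job. What is shaped like the part that bears slab_center but green or pink is not meant.

How it is judged:
By the outcome, as a careful person would: the job done as asked, in the order asked, and still so for the second after the job is handed in, with the robot touching nothing.
It also fails if it takes over 51 s, if anything falls off the work surface, if the arm or the gripper's body presses on something with over 40 N, if the wrist force passes 120 N, or if a joint passes its speed limit or range.

ROBOT

A 6-joint arm with a two-finger parallel gripper is mounted at the origin on the work surface. World frame = base frame: x ahead of the robot, y to its left, z up, the work surface at z = 0. Lengths are in mm, angles in rad, forces in N, time in s.
With the tool pointing down it reaches from about 425 to 950 mm from the base axis. Payload 14.7 kg.
Tool frame: the origin (TCP) lies on the centre line of the jaws, within the pads' length; the fingertips stand 25 mm ahead of it and the grasp point (between the pads) lies 6 mm ahead of it; z points along the fingers, y is the line along which they close (so a half turn about z gives the same grasp; the last joint's range is limited). The gripper opens to 85 mm and grips with 20 to 120 N. Pads are 22 mm wide; open, the fingers measure 114 mm over their backs; the gripper's body (76 mm by 85 mm) begins 54 mm behind the grasp point. The pads swing forward as they close: fully open they stand 13 mm farther back than shut.
Start: joints at [-1.291, 0.48, 1.596, -0, 1.065, -0.047], TCP at [208.675, -615.587, 256.297] pointing down, gripper open.
Joint ranges: [-2.75, 2.75], [-0.82, 2.05], [0.23, 2.67], [-1.56, 4.7], [0.09, 2.69], [-2.92, 2.92]. Speed limits (rad/s): [1.89, 1.89, 2.39, 3.01, 3.01, 3.01].

INTERFACE

Orientations are given as a unit quaternion [w, x, y, z].
In Python, from workcell import state, snapshot, camera_info, close_job gives the robot as it stands.
- The arm moves only by the tool servo_tool, never from a script. Its arguments are lists of equal length, an entry for each row: "xyz": the shift along the tool's x, y, z in cm, a list of three; "angular": the turn, a rotation vector about the tool's x, y, z in rad, a list of three; "fingers": the opening, from 0 (shut) to 1 (fully open). In form: {"xyz": [[dx, dy, dz], ...], "angular": [[rx, ry, rz], ...], "fingers": [fingers, ...]}. A call has 1 to 20 rows; each row shifts and turns the commanded pose from where the row before left it, along the tool's axes as they then stand; what a row does not reach is not made up. A row lasts 1/8 s, in which the tool goes at most 62.5 mm and 10.7 degrees, less where a joint would pass 70% of its speed; a pose out of reach is approached as far as the arm can. A call is refused whole if a number of a shift passes 6.25 or a number of a turn 0.188, either way. A call with a gripper value outside its range is refused whole. The fingers move at their own pace and stop on an object; the grip force is fixed at half the most. Time passes only in rows, so rows that do not move let the fingers close. It gives the time, the measured TCP pose, the force, the opening and the grip force at its end, in the units of the state.
- state(): the state, without advancing time (a new reading comes with each control period).
- snapshot(name): name is "scene" or "top" or "wrist"; returns (picture, depth): 400x640x3 uint8, blue, green, red; 400x640 float32, mm along the optical axis (not along the pixel's ray), 0 where there is no reading.
- camera_info(name): a dict with "fx", "fy", "cx", "cy" (pixels), "k1" (the pictures are not rectified: a ray, as slopes to the right and down, at radius r is drawn at 1 + k1 r^2 times it, then the intrinsics apply), "rvec" (rotation vector, rad) and "tvec" (3), from world to camera coordinates, as OpenCV has them. Camera axes: x right, y down, z forward; pixel columns grow to the right and rows downward; lengths in mm; the calibration is good to about 2 mm. A picture is of the moment at which its call begins: read the wrist's pose just before it. camera_info takes no time and is no camera call; for the wrist camera it gives the pose at the moment of the call.
- close_job(): hands the job in; it is judged then, once.
The state is a dict: "clock": time; "joints": joint angles; "qvel": joint speeds; "joint_torque": joint torques, N m; "tcp_pos": TCP position; "orientation": TCP orientation; "ft_force": force on the tool from outside, world axes, zero at the start; "torque": the same for the moment, N m; "width": opening from 0.0 (shut) to 1.0 (fully open); "grip_force": force on a finger pad.
Only numpy, scipy, OpenCV 4.12 (cv2) and the standard library are available. Lean on these libraries where they do the work, as an engineer would, in place of code of your own. Each camera call takes 0.05 s, during which the arm holds its last target. There are 200 camera calls.

## Working session

There is one attempt and no reset: what is moved stays moved. The work goes in short steps, Python scripts to look and compute and a tool call to move; the robot and the scene stay as the last step left them, time stands still between calls to the robot, and variables do not carry over. Pictures are saved under pics/ and viewed, at most 10 in all, crops included, and the job is handed in when it is done.

Besides the shell and the picture viewer there is one more tool, called after "Call:" by a JSON object that holds its "op" and its "data", one argument or row to a line. servo_tool: Moves the arm, as the interface text tells. Its arguments: {"type":"object","properties":{"xyz":{"type":"array","items":{"type":"array","items":{"type":"number"}}},"angular":{"type":"array","items":{"type":"array","items":{"type":"number"}}},"fingers":{"type":"array","items":{"type":"number"}}},"required":["xyz","angular","fingers"]}

```bash
mkdir -p pics; ls
cat > h.py <<'E'
import numpy as np,cv2
from workcell import state,snapshot,camera_info
def cam(n):
    c=camera_info(n);R=cv2.Rodrigues(np.array(c["rvec"],float))[0];t=np.array(c["tvec"],float).ravel();return c,R,t
def rays(n,uv,ci=None):
    c,R,t=ci or cam(n);uv=np.atleast_2d(np.array(uv,float))
    K=np.array([[c["fx"],0,c["cx"]],[0,c["fy"],c["cy"]],[0,0,1]])
    s=cv2.undistortPoints(uv[:,None],K,np.array([c["k1"],0,0,0,0.]))[:,0]
    return s,R,t
def plane(n,uv,z,ci=None):
    s,R,t=rays(n,uv,ci);d=np.c_[s,np.ones(len(s))]@R;o=-R.T@t
    return o+d*((z-o[2])/d[:,2])[:,None]
def depthpts(n,uv,dep,ci=None):
    s,R,t=rays(n,uv,ci);uv=np.atleast_2d(uv).astype(int)
    z=dep[uv[:,1],uv[:,0]][:,None];return (np.c_[s,np.ones(len(s))]*z-t)@R
def proj(n,P,ci=None):
    c,R,t=ci or cam(n);K=np.array([[c["fx"],0,c["cx"]],[0,c["fy"],c["cy"]],[0,0,1]])
    return cv2.projectPoints(np.atleast_2d(P).astype(float),cv2.Rodrigues(R)[0],t,K,np.array([c["k1"],0,0,0,0.]))[0][:,0]
E
python3 - <<'E'
from h import *
for n in("scene","top"):
    p,d=snapshot(n);cv2.imwrite(f"pics/{n}0.png",p);np.save(f"{n}0.npy",d)
    c,R,t=cam(n);print(n,(-R.T@t).round(),R[2].round(2),c["fx"],c["k1"])
s=state();print(s["clock"],s["tcp_pos"],s["orientation"])
E
```

```text
pics
scene [1190.  -42.  614.] [-0.8   0.07 -0.59] 378.17241250323417 -0.07523261982187071
top [ 423.   43. 1373.] [ 0.12  0.   -0.99] 481.62415066044497 -0.14720925619590924
0.1 [ 208.59081712 -615.24539558  255.72304495] [-5.51975785e-04  9.86677397e-01  1.62688060e-01 -7.02820639e-05]
```

View pics/scene0.png

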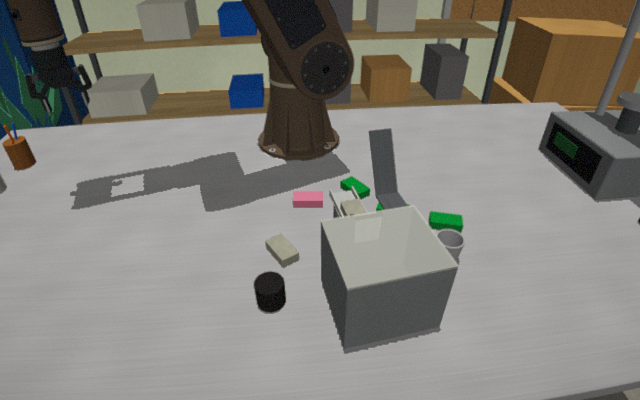

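View pics/top0.png

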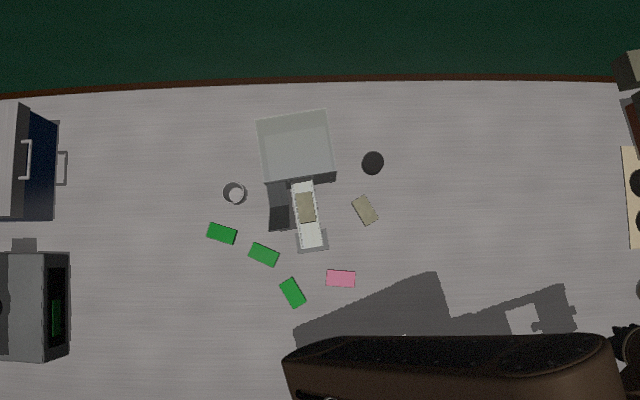

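The box is at about (297,147) in the top view. The tray runs down to (312,245), the slab sits at (306,207) and the lever plate is at (280,205). Next I'll measure from depth.

Run:
```python
from h import *
p=cv2.imread("pics/top0.png");d=np.load("top0.npy")
c=p[95:265,220:400];cv2.imwrite("pics/crop1.png",cv2.resize(c,None,fx=4,fy=3.5*4/3.5,interpolation=cv2.INTER_NEAREST)[:600])
H=np.zeros((400,640,3));v,u=np.mgrid[:400,:640];uv=np.c_[u.ravel(),v.ravel()]
P=depthpts("top",uv,d).reshape(400,640,3)
np.save("P.npy",P)
hsv=cv2.cvtColor(p,cv2.COLOR_BGR2HSV)
roi=np.zeros((400,640),bool);roi[95:265,220:400]=1
def rect(name,m):
    m=cv2.morphologyEx((m&roi).astype(np.uint8),cv2.MORPH_OPEN,np.ones((3,3)))
    n,l,st,ce=cv2.connectedComponentsWithStats(m)
    for i in range(1,n):
        if st[i,4]<80: continue
        q=P[l==i];r=cv2.minAreaRect(q[:,:2].astype(np.float32));print(name,ce[i].round(),st[i,4],"z",np.percentile(q[:,2],[5,50,95]).round(),"rect",np.round(r[0],1),np.round(r[1],1),round(r[2],1),cv2.boxPoints(r).round().tolist())
Z=P[...,2]
rect("roof",(Z>155)&(Z<175));rect("tray",(Z>82)&(Z<99));rect("slab",(Z>106)&(Z<124)&(u>288));rect("lever",(Z>175)|((Z>130)&(v>185)))
rect("tan",(hsv[...,1]>30)&(hsv[...,0]<40)&(hsv[...,2]>80))
for y,x in((150,295),(207,306),(240,312),(205,280),(225,280),(190,285)): print(x,y,P[y,x].round(),hsv[y,x])
```

```text
roof [295. 145.] 4707 z [159. 164. 167.] rect [714.6 115.7] [179.4 188.5] 8.0 [[613.0, 197.0], [639.0, 10.0], [817.0, 35.0], [790.0, 222.0]]
tray [302. 186.] 211 z [85. 88. 95.] rect [619.5 102.7] [30.1 50.8] 6.8 [[602.0, 126.0], [608.0, 76.0], [637.0, 79.0], [631.0, 130.0]]
tray [309. 235.] 476 z [85. 89. 93.] rect [490.   85.4] [66.9 50.1] 7.9 [[453.0, 106.0], [460.0, 56.0], [527.0, 65.0], [520.0, 115.0]]
slab [305. 207.] 491 z [109. 113. 117.] rect [562.3  95.2] [80.3 43.9] 8.1 [[520.0, 111.0], [526.0, 68.0], [605.0, 79.0], [599.0, 123.0]]
lever [278. 208.] 896 z [149. 167. 265.] rect [508.7 136.3] [239.5  84.8] 27.9 [[383.0, 118.0], [423.0, 43.0], [634.0, 155.0], [595.0, 230.0]]
tan [305. 207.] 471 z [108. 113. 117.] rect [562.2  93.8] [78.9 42.2] 8.6 [[520.0, 109.0], [526.0, 67.0], [604.0, 79.0], [598.0, 121.0]]
tan [365. 210.] 426 z [18. 23. 27.] rect [560.2 -71.3] [78.6 47.9] 30.4 [[514.0, -71.0], [538.0, -112.0], [606.0, -72.0], [582.0, -31.0]]
295 150 [704. 116. 163.] [ 45   4 138]
306 207 [561.  92. 115.] [ 27  43 131]
312 240 [475.  79.  89.] [ 40   9 176]
280 205 [564. 157. 151.] [173  12  86]
280 225 [505. 148. 252.] [60 26 50]
285 190 [603. 144. 151.] [70 10 79]
```

View pics/crop1.png

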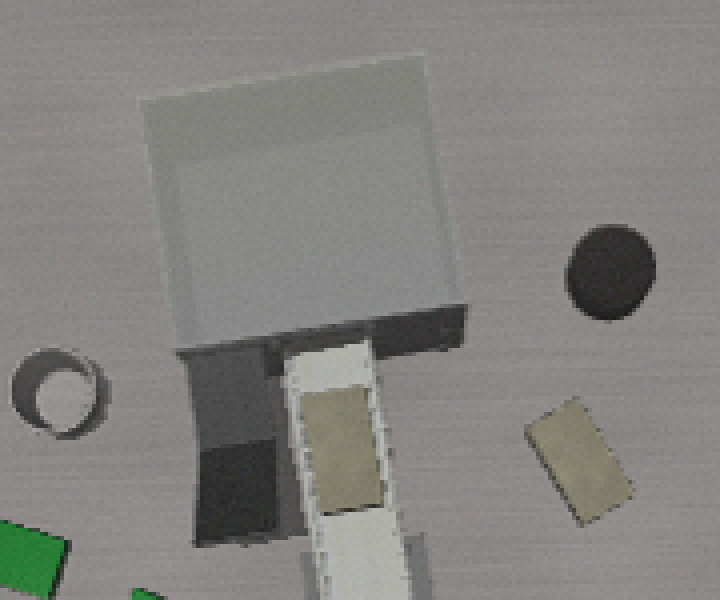

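Box frame from the tray, roof and slab fits: origin ≈ (635, 105), yaw 0.14. The slab is at box x ≈ -73, y ≈ 0, z 113. I'll go above the press position (box -98, 32) and look from close by.

Call:
{"op": "servo_tool", "data": {
  "xyz": [
    [0, 0, -2.4],
    [3.5, -3.4, -2.4],
    [3.5, -3.4, -2.4],
    [3.5, -3.4, -2.4],
    [3.5, -3.4, -2.4],
    [3.5, -3.4, -2.4],
    [3.5, -3.4, 0],
    [3.5, -3.4, 0],
    [3.5, -3.4, 0],
    [3.5, -3.4, 0],
    [3.5, -3.4, 0],
    [3.5, -3.4, 0],
    [3.5, -3.4, 0],
    [0.4, -3.4, 0],
    [0, -3.4, 0],
    [0, -3.4, 0],
    [0, -3.4, 0],
    [0, -3.4, 0],
    [0, -3.4, 0],
    [0, -3.4, 0]
  ],
  "angular": [
    [0, 0, 0.187],
    [0, 0, 0],
    [0, 0, 0],
    [0, 0, 0],
    [0, 0, 0],
    [0, 0, 0],
    [0, 0, 0],
    [0, 0, 0],
    [0, 0, 0],
    [0, 0, 0],
    [0, 0, 0],
    [0, 0, 0],
    [0, 0, 0],
    [0, 0, 0],
    [0, 0, 0],
    [0, 0, 0],
    [0, 0, 0],
    [0, 0, 0],
    [0, 0, 0],
    [0, 0, 0]
  ],
  "fingers": [0.6, 0.6, 0.6, 0.6, 0.6, 0.6, 0.6, 0.6, 0.6, 0.6, 0.6, 0.6, 0.6, 0.6, 0.6, 0.6, 0.6, 0.6, 0.6, 0.6]
}}

```text
clock: 2.6
tcp_pos: [538.1, 84.2, 400.0]
orientation: [0.0, 0.998, 0.07, -0.0]
ft_force: [0.8, -1.1, 0.5]
width: 0.604
grip_force: 0.0
```

```bash
cat >> h.py <<'E'
O=np.array([635,105.3,0]);YAW=.14
def setO(o,y):
    global O,YAW;O=np.array(o);YAW=y
def B():
    c,s=np.cos(YAW),np.sin(YAW);return np.array([[c,-s,0],[s,c,0],[0,0,1]])
def w2b(P): return (np.asarray(P)-O)@B()
def b2w(P): return np.asarray(P)@B().T+O
E
python3 - <<'E'
from h import *
s=state();print(s["tcp_pos"],s["orientation"],w2b(s["tcp_pos"]),s["width"])
ci=cam("wrist");p,d=snapshot("wrist");cv2.imwrite("pics/w1.png",p);np.save("w1.npy",d)
print((-ci[1].T@ci[2]).round(),ci[1][2].round(2))
hsv=cv2.cvtColor(p,cv2.COLOR_BGR2HSV)
v,u=np.mgrid[:400,:640];P=depthpts("wrist",np.c_[u.ravel(),v.ravel()],d,ci).reshape(400,640,3);Q=w2b(P)
ok=d>0
def rect(name,m):
    m=cv2.morphologyEx((m&ok).astype(np.uint8),cv2.MORPH_OPEN,np.ones((3,3)))
    n,l,st,ce=cv2.connectedComponentsWithStats(m)
    for i in range(1,n):
        if st[i,4]<300: continue
        q=Q[l==i];r=cv2.minAreaRect(q[:,:2].astype(np.float32));print(name,ce[i].round(),st[i,4],"z",np.percentile(q[:,2],[5,50,95]).round(),np.round(r[0],1),np.round(r[1],1),round(r[2],1),"ext",q[:,:2].min(0).round(),q[:,:2].max(0).round())
Z=Q[...,2]; near=(abs(Q[...,1])<110)&(Q[...,0]>-200)&(Q[...,0]<180)
rect("slab",near&(Z>108)&(Z<120)&(abs(Q[...,1])<35));rect("tray",near&(Z>84)&(Z<96)&(abs(Q[...,1])<35));rect("rail",near&(Z>97)&(Z<107)&(abs(Q[...,1])<40))
rect("roof",near&(Z>160)&(Z<170));rect("lever",near&(Z>140)&(Z<290)&(Q[...,0]<-20))
E
```

```text
[538.08951597  84.24387824 400.0133054 ] [ 9.05663442e-06  9.97558284e-01  6.98382993e-02 -2.85125354e-04] [-98.9005483  -7.3269178 400.0133054] 0.6036754191104006
[615.  95. 518.] [-0.3  -0.04 -0.95]
slab [315. 144.] 2315 z [113. 114. 115.] [-72.8  -0. ] [78.6 43.8] 0.3 ext [-112.  -22.] [-34.  22.]
tray [314.  97.] 1097 z [89. 90. 91.] [-17.1   0.2] [49.8 32.3] 89.9 ext [-33. -25.] [-1. 25.]
tray [315. 198.] 1577 z [89. 90. 91.] [-148.3    0.4] [60.8 50.1] 0.4 ext [-179.  -25.] [-118.   25.]
roof [312.  39.] 15427 z [164. 165. 166.] [32.6  0.5] [190.4  77.9] 89.9 ext [ -6. -95.] [72. 96.]
lever [246. 175.] 7228 z [152. 204. 266.] [-77.1  65.1] [ 50.4 112.4] 90.0 ext [-133.   40.] [-21.  90.]
```

View pics/w1.png

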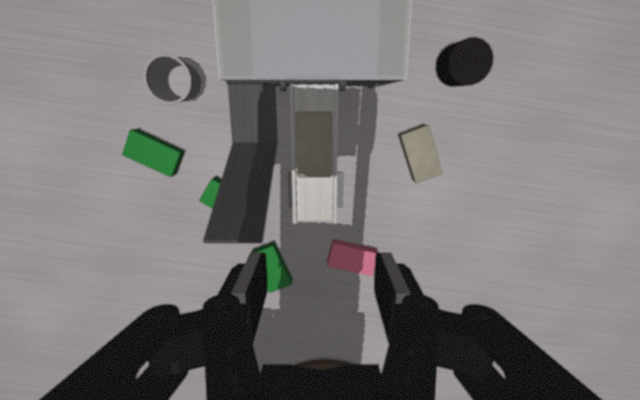

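The view shows the slab at (315,144), the tray end at (315,222), the lever plate at (240,190) and fingertips near (255,258) and (385,258). The box frame is confirmed to about 1 mm. I'll now measure the fingertips themselves.

Run:
```python
from h import *
d=np.load("w1.npy");ci=cam("wrist");s=state();t=w2b(s["tcp_pos"])
v,u=np.mgrid[:400,:640];Q=w2b(depthpts("wrist",np.c_[u.ravel(),v.ravel()],d,ci)).reshape(400,640,3)-t
m=(d>0)&(Q[...,2]<0)&(Q[...,2]>-60)
for a,b in((200,300),(350,450)):
    k=m.copy();k[:,:a]=0;k[:,b:]=0;q=Q[k]
    for lo in range(-36,0,4):
        z=q[(q[:,2]>=lo)&(q[:,2]<lo+4)]
        if len(z)>5: print(lo,len(z),np.percentile(z,[2,50,98],axis=0).round(1).tolist())
```

```text
-24 22 [[-7.7, 25.6, -22.2], [2.2, 25.8, -20.8], [9.6, 26.0, -20.0]]
-20 97 [[-8.6, 25.6, -19.9], [5.7, 25.8, -17.9], [12.1, 31.9, -16.1]]
-16 166 [[-8.8, 25.5, -15.9], [8.2, 26.5, -13.8], [12.5, 37.4, -12.1]]
-12 196 [[-7.9, 25.5, -11.9], [8.2, 27.4, -9.7], [12.5, 38.7, -8.1]]
-8 208 [[-9.0, 25.5, -7.9], [8.2, 27.9, -5.8], [12.4, 38.9, -4.1]]
-4 230 [[-8.8, 25.5, -3.9], [8.1, 27.6, -2.0], [12.5, 38.9, -0.1]]
-24 24 [[-9.3, -25.8, -22.2], [-1.1, -25.6, -21.0], [7.9, -25.5, -20.0]]
-20 103 [[-8.9, -31.8, -19.8], [6.1, -25.6, -17.8], [12.3, -25.4, -16.1]]
-16 161 [[-8.3, -37.2, -15.9], [8.3, -26.7, -13.7], [12.4, -25.4, -12.1]]
-12 190 [[-8.5, -38.7, -11.8], [8.1, -27.4, -9.9], [12.6, -25.4, -8.1]]
-8 216 [[-9.1, -38.6, -7.9], [8.0, -27.8, -6.0], [12.5, -25.4, -4.1]]
-4 232 [[-8.5, -38.9, -3.9], [8.0, -27.4, -1.9], [12.5, -25.4, -0.1]]
```

Call:
{"op": "servo_tool", "data": {
  "xyz": [
    [0, -3.7, 2],
    [0, 0, 4],
    [0, 0, 4],
    [0, 0, 3],
    [0, 0, 1],
    [0, 0, 1],
    [0, 0, 1],
    [0, 0, 1],
    [0, 0, 1],
    [0, 0, 1],
    [0, 0, 1],
    [0, 0, 1],
    [0, 0, 1],
    [0, 0, 1],
    [0, 0, 1],
    [0, 0, 0.5],
    [0, 0, 0]
  ],
  "angular": [
    [0, 0, 0],
    [0, 0, 0],
    [0, 0, 0],
    [0, 0, 0],
    [0, 0, 0],
    [0, 0, 0],
    [0, 0, 0],
    [0, 0, 0],
    [0, 0, 0],
    [0, 0, 0],
    [0, 0, 0],
    [0, 0, 0],
    [0, 0, 0],
    [0, 0, 0],
    [0, 0, 0],
    [0, 0, 0],
    [0, 0, 0]
  ],
  "fingers": [0.6, 0.6, 0.6, 0.6, 0.6, 0.6, 0.6, 0.6, 0.6, 0.6, 0.6, 0.6, 0.6, 0.6, 0.6, 0.6, 0.6]
}}

```text
clock: 4.78
tcp_pos: [534.8, 120.0, 155.1]
orientation: [-0.0, 0.998, 0.07, 0.001]
ft_force: [6.5, 0.5, 4.7]
width: 0.601
grip_force: 3.5
```

Call:
{"op": "servo_tool", "data": {
  "xyz": [
    [-0.5, 0, 0.4],
    [-0.7, 0, 0.3],
    [-0.8, 0, 0.2],
    [-0.8, 0, 0.2],
    [-0.6, 0, 0.1],
    [0, 0, 0]
  ],
  "angular": [
    [0, 0, 0],
    [0, 0, 0],
    [0, 0, 0],
    [0, 0, 0],
    [0, 0, 0],
    [0, 0, 0]
  ],
  "fingers": [0.6, 0.6, 0.6, 0.6, 0.6, 0.6]
}}

```text
clock: 5.52
tcp_pos: [499.4, 115.1, 143.2]
orientation: [0.0, 0.998, 0.07, -0.0]
ft_force: [1.4, 0.2, 3.1]
width: 0.602
grip_force: 1.8
```

Run:
```python
from h import *
s=state();print(w2b(s["tcp_pos"]),s["ft_force"])
ci=cam("wrist");p,d=snapshot("wrist");cv2.imwrite("pics/w2.png",p)
v,u=np.mgrid[:400,:640];Q=w2b(depthpts("wrist",np.c_[u.ravel(),v.ravel()],d,ci)).reshape(400,640,3)
k=(d>0)&(Q[...,2]>108)&(Q[...,2]<119)&(abs(Q[...,1])<24)&(Q[...,0]<10)
print(np.percentile(Q[k],[1,50,99],axis=0).round(1))
```

```text
[-132.87154509   28.5815543   143.18041592] [1.3798502  0.21563277 3.14545931]
[[-111.4  -20.9  112.2]
 [ -68.6    0.6  114. ]
 [ -34.2   21.8  115.5]]
```

View pics/w2.png

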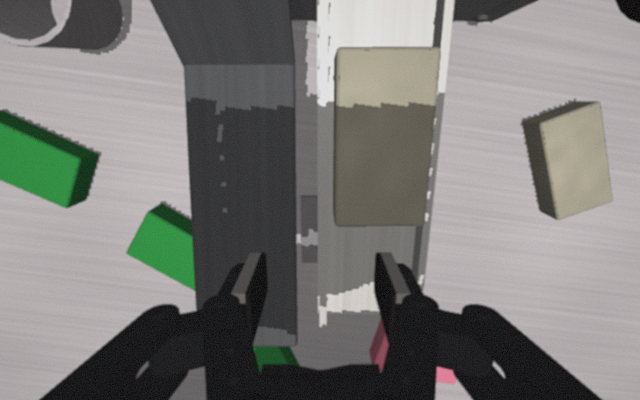

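The plate is nearly level and the slab finger hangs behind the slab (rear edge at row ~222), between the rails. Now I press to the stop.

Call:
{"op": "servo_tool", "data": {
  "xyz": [
    [0, 0, 0.7],
    [0, 0, 0.6],
    [0, 0, 0.5],
    [0, 0, 0.2],
    [0, 0, 0]
  ],
  "angular": [
    [0, 0, 0],
    [0, 0, 0],
    [0, 0, 0],
    [0, 0, 0],
    [0, 0, 0]
  ],
  "fingers": [0.6, 0.6, 0.6, 0.6, 0.6]
}}

```text
clock: 6.2
tcp_pos: [499.5, 115.1, 123.1]
orientation: [0.0, 0.998, 0.07, -0.0]
ft_force: [2.9, 0.5, 5.0]
width: 0.603
grip_force: 2.3
```

Call:
{"op": "servo_tool", "data": {
  "xyz": [
    [0, 0, 0.2],
    [0, 0, 0.1],
    [0, 0, 0]
  ],
  "angular": [
    [0, 0, 0],
    [0, 0, 0],
    [0, 0, 0]
  ],
  "fingers": [0.6, 0.6, 0.6]
}}

```text
clock: 6.58
tcp_pos: [499.9, 115.1, 120.4]
orientation: [-0.0, 0.998, 0.07, 0.0]
ft_force: [4.9, 1.1, 5.5]
width: 0.598
grip_force: 2.6
```

Call:
{"op": "servo_tool", "data": {
  "xyz": [
    [0, 0, 0.1],
    [0, 0, 0.05],
    [0, 0, 0]
  ],
  "angular": [
    [0, 0, 0],
    [0, 0, 0],
    [0, 0, 0]
  ],
  "fingers": [0.6, 0.6, 0.6]
}}

```text
clock: 6.95
tcp_pos: [500.2, 115.2, 119.3]
orientation: [-0.0, 0.998, 0.07, 0.001]
ft_force: [2.5, 1.0, 11.6]
width: 0.6
grip_force: 5.7
```

Call:
{"op": "servo_tool", "data": {
  "xyz": [
    [0.4, 0, 0.05],
    [0.4, 0, 0],
    [0.5, 0, 0.05],
    [0.5, 0, 0],
    [0.5, 0, 0],
    [0.5, 0, 0],
    [0.5, 0, 0],
    [0, 0, 0]
  ],
  "angular": [
    [0, 0, 0],
    [0, 0, 0],
    [0, 0, 0],
    [0, 0, 0],
    [0, 0, 0],
    [0, 0, 0],
    [0, 0, 0],
    [0, 0, 0]
  ],
  "fingers": [0.6, 0.6, 0.6, 0.6, 0.6, 0.6, 0.6, 0.6]
}}

```text
clock: 7.95
tcp_pos: [530.0, 119.4, 118.3]
orientation: [0.0, 0.998, 0.07, -0.002]
ft_force: [-13.7, -2.6, 29.6]
width: 0.6
grip_force: 15.5
```

```bash
cat > look.py <<'E'
from h import *
import sys
s=state();print(s["clock"],w2b(s["tcp_pos"]),s["ft_force"],s["width"])
ci=cam("wrist");p,d=snapshot("wrist");cv2.imwrite(f"pics/{sys.argv[1]}.png",p)
v,u=np.mgrid[:400,:640];Q=w2b(depthpts("wrist",np.c_[u.ravel(),v.ravel()],d,ci)).reshape(400,640,3)
k=(d>0)&(Q[...,2]>108)&(Q[...,2]<119)&(abs(Q[...,1])<24)&(Q[...,0]<10)
if k.sum(): print(k.sum(),np.percentile(Q[k],[1,50,99],axis=0).round(1))
k=(d>0)&(Q[...,2]>85)&(Q[...,2]<110)&(abs(Q[...,1]-80)<8)&(Q[...,0]<-50)&(Q[...,0]>-160)
print("plate",np.percentile(Q[k],[5,50,95],axis=0).round(1))
E
python3 look.py w3
```

```text
7.95 [-102.04607673   28.5761022   118.2551266 ] [-13.74551834  -2.63710029  29.58302102] 0.5999122138698648
24053 [[-94.2 -20.6 111.7]
 [-45.    0.8 114. ]
 [-10.9  21.8 115.8]]
plate [[-110.6   72.9   96.3]
 [ -78.3   80.5   97.2]
 [ -52.6   87.3   98.2]]
```

View pics/w3.png

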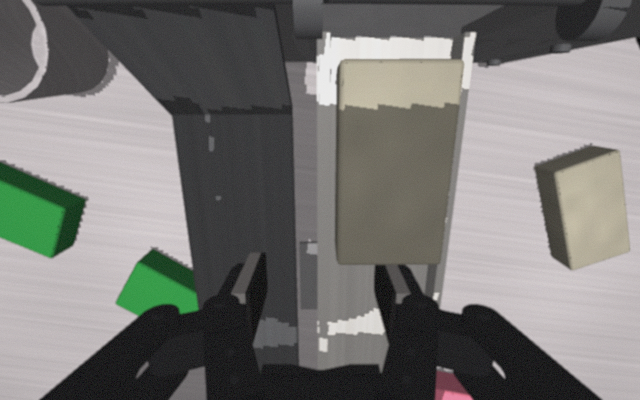

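The plate face is at z 97, at the stop, with the slab square and its front at x ≈ -11. I'll ease the pressure slightly and go on.

Call:
{"op": "servo_tool", "data": {
  "xyz": [
    [0.2, 0, -0.05],
    [0.5, 0, 0],
    [0.5, 0, 0],
    [0.5, 0, 0],
    [0.5, 0, 0],
    [0.5, 0, 0],
    [0.5, 0, 0],
    [0.5, 0, 0],
    [0.5, 0, 0],
    [0.5, 0, 0],
    [0, 0, 0]
  ],
  "angular": [
    [0, 0, 0],
    [0, 0, 0],
    [0, 0, 0],
    [0, 0, 0],
    [0, 0, 0],
    [0, 0, 0],
    [0, 0, 0],
    [0, 0, 0],
    [0, 0, 0],
    [0, 0, 0],
    [0, 0, 0]
  ],
  "fingers": [0.6, 0.6, 0.6, 0.6, 0.6, 0.6, 0.6, 0.6, 0.6, 0.6, 0.6]
}}

```text
clock: 9.38
tcp_pos: [576.4, 126.0, 119.0]
orientation: [0.0, 0.998, 0.07, -0.002]
ft_force: [-14.5, -1.8, 31.8]
width: 0.6
grip_force: 16.0
```

```bash
python3 look.py w4
```

```text
9.375 [-55.1214815   28.66660891 118.96978585] [-14.53955806  -1.81679937  31.82622915] 0.6001260787528369
6445 [[-58.8 -20.5 109.7]
 [-30.5   0.9 114. ]
 [-17.8  21.8 117.9]]
plate [[-68.6  73.8  96.7]
 [-57.9  81.9  97.7]
 [-50.8  87.4  98.6]]
```

View pics/w4.png

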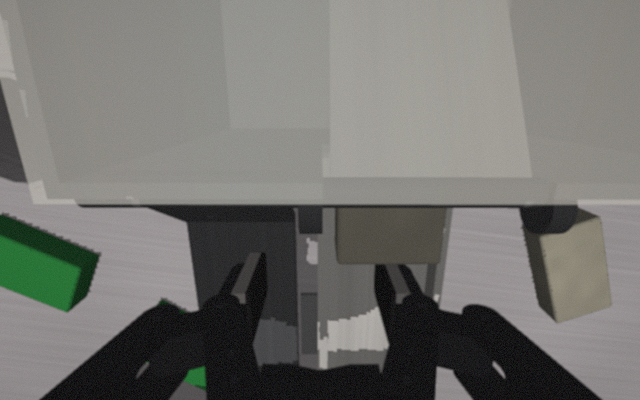

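The slab is now well under the open flap, with its rear at x ≈ -44 (row 263) and square between the rails. I'll push on, with a slight yaw so the slab finger leads the lever finger.

Call:
{"op": "servo_tool", "data": {
  "xyz": [
    [0.4, 0, -0.03],
    [0.4, 0, 0],
    [0.2, 0, 0],
    [0.2, 0, 0],
    [0.2, 0, 0],
    [0.2, 0, 0],
    [0, 0, 0],
    [0, 0, 0]
  ],
  "angular": [
    [0, 0, 0],
    [0, 0, 0],
    [0, 0, -0.04],
    [0, 0, -0.04],
    [0, 0, -0.04],
    [0, 0, -0.04],
    [0, 0, 0],
    [0, 0, 0]
  ],
  "fingers": [0.6, 0.6, 0.6, 0.6, 0.6, 0.6, 0.6, 0.6]
}}

```text
clock: 10.42
tcp_pos: [593.1, 128.8, 119.3]
orientation: [-0.0, 0.989, 0.149, -0.001]
ft_force: [-8.9, -1.7, 23.7]
width: 0.601
grip_force: 12.1
```

```bash
python3 look.py w5
```

```text
10.425 [-38.25925892  29.08213724 119.25758849] [-8.88041346 -1.67968808 23.69782575] 0.6008880717068188
186 [[-44.1  -5.2 108.1]
 [-35.1   3.4 114.6]
 [-25.2   4.9 118.9]]
plate [[-125.9   77.2   96.9]
 [ -63.9   83.7   97.7]
 [ -51.    87.6   98.7]]
```

View pics/w5.png

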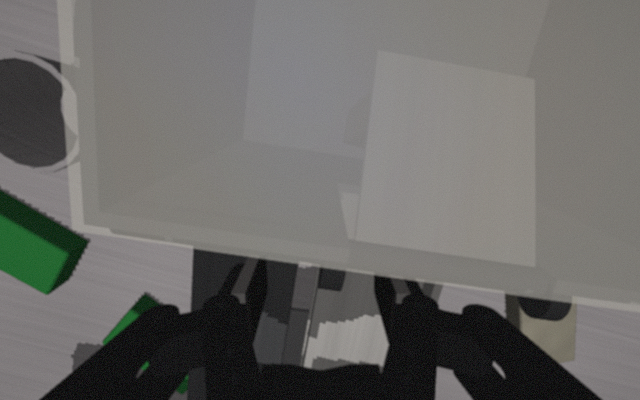

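The slab no longer shows ahead of the finger, and there seems to be something in the box at (360,130). I'll check with the scene camera while the flap is held open.

Run:
```python
from h import *
p,_=snapshot("scene");a=p[170:360,290:470];q,_=snapshot("top");b=q[95:265,230:380]
A=cv2.resize(a,None,fx=2.2,fy=2.2,interpolation=cv2.INTER_CUBIC);Bm=cv2.resize(b,(380,A.shape[0]),interpolation=cv2.INTER_CUBIC)
cv2.imwrite("pics/c2.png",cv2.convertScaleAbs(np.hstack([A,Bm]),alpha=1.3))
```

```text
(no output)
```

View pics/c2.png

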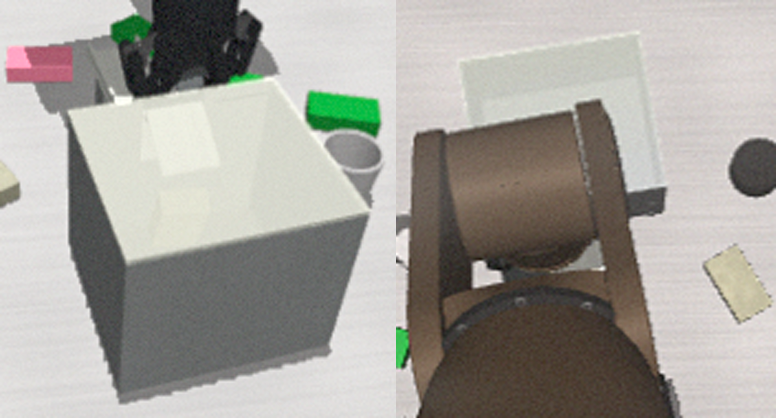

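Through the roof the slab appears at about (185,210), beyond and below the open flap at (180,140). A ray onto the floor height will confirm it.

Run:
```python
from h import *
for z in(24,90,110): print(z,w2b(plane("scene",[290+185/2.2,170+210/2.2],z)).round())
p,d=snapshot("scene");hsv=cv2.cvtColor(p,cv2.COLOR_BGR2HSV)
print(w2b(depthpts("scene",[[374,265],[373,233]],d)).round(),hsv[265,374],hsv[265,400])
```

```text
24 [[ 9. 21. 24.]]
90 [[67. -6. 90.]]
110 [[ 85. -15. 110.]]
[[132. -37. 165.]
 [ 56. -11. 163.]] [ 30  15 173] [ 24  15 172]
```

Run:
```python
from h import *
def c(P): return ((proj("scene",b2w(P))-[290,170])*2.2).round().tolist()
print("flap edge",c([[55,26,123],[55,-26,123],[0,26,155],[0,-26,155]]))
print("level slab front",c([[58,22,114],[58,-22,114],[58,22,90],[58,-22,90]]))
print("tray end",c([[4,25,90],[4,-25,90]]))
print("floor 5: x4..166",c([[4,22,5],[4,-22,5],[166,22,5],[166,-22,5]]))
print("floor slab x44-124 top29",c([[44,22,29],[44,-22,29],[124,22,29],[124,-22,29]]))
print("upright leaning, top",c([[10,22,85],[10,-22,85],[34,22,85],[34,-22,85]]))
p,_=snapshot("scene");a=p[170:360,290:470];A=cv2.resize(a,None,fx=4.2,fy=4.2,interpolation=cv2.INTER_CUBIC)[:500]
lab=cv2.cvtColor(A,cv2.COLOR_BGR2LAB);lab[...,0]=cv2.createCLAHE(4,(4,4)).apply(lab[...,0]);cv2.imwrite("pics/c3.png",cv2.cvtColor(lab,cv2.COLOR_LAB2BGR))
```

```text
flap edge [[219.0, 166.0], [161.0, 177.0], [199.0, 98.0], [143.0, 107.0]]
level slab front [[215.0, 177.0], [166.0, 186.0], [212.0, 197.0], [164.0, 206.0]]
tray end [[193.0, 156.0], [142.0, 165.0]]
floor 5: x4..166 [[183.0, 220.0], [140.0, 228.0], [249.0, 357.0], [200.0, 369.0]]
floor slab x44-124 top29 [[200.0, 233.0], [155.0, 242.0], [233.0, 300.0], [185.0, 311.0]]
upright leaning, top [[192.0, 165.0], [147.0, 173.0], [201.0, 182.0], [155.0, 191.0]]
```

View pics/c3.png

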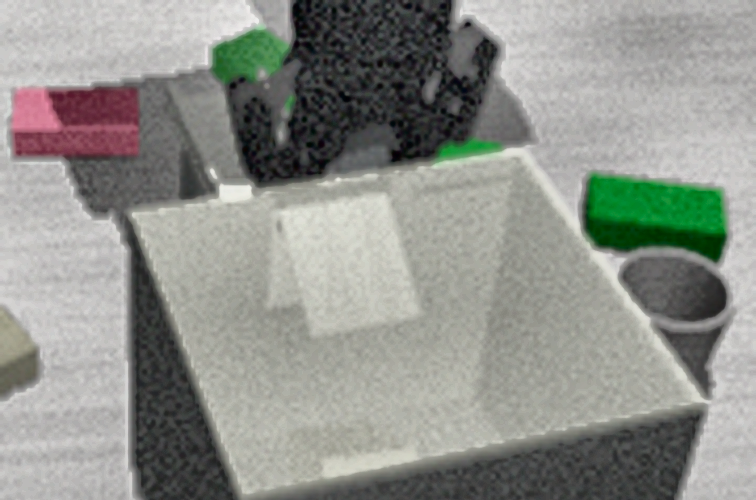

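Between the last two pictures the slab has dropped: its patch moved from about (185,210) to (185,235) in the first crop's scale. I'm holding the flap open a moment so it can settle, then checking by numbers, as my viewing budget is used up.

Call:
{"op": "servo_tool", "data": {
  "xyz": [
    [0, 0, 0],
    [0, 0, 0],
    [0, 0, 0],
    [0, 0, 0],
    [0, 0, 0],
    [0, 0, 0]
  ],
  "angular": [
    [0, 0, 0],
    [0, 0, 0],
    [0, 0, 0],
    [0, 0, 0],
    [0, 0, 0],
    [0, 0, 0]
  ],
  "fingers": [0.6, 0.6, 0.6, 0.6, 0.6, 0.6]
}}

```text
clock: 11.42
tcp_pos: [593.1, 128.8, 119.3]
orientation: [-0.0, 0.989, 0.149, -0.001]
ft_force: [-9.5, -2.1, 23.8]
width: 0.602
grip_force: 12.0
```

```bash
cat > tan.py <<'E'
from h import *
p,_=snapshot("scene");p2,_=snapshot("scene")
print("change",np.abs(p[195:350,320:460].astype(int)-p2[195:350,320:460]).mean())
q=cv2.GaussianBlur(((p.astype(float)+p2)/2).astype(np.float32),(5,5),0)[170:360,290:470]
sat=q[...,2]-q[...,0]   # tan: red minus blue
# print a coarse map in 2.2-scaled crop coords: rows 180..320, cols 130..250
for y in range(170,330,10): print(y,[int(sat[int(y/2.2),int(x/2.2)]) for x in range(130,260,8)],[int(q[int(y/2.2),int(x/2.2),1]) for x in range(130,260,8)])
E
python3 tan.py
```

```text
change 2.2827188940092165
170 [8, 8, 8, 7, 8, 8, 8, 9, 8, 8, 8, 7, 8, 7, 7, 8, 7] [171, 171, 171, 171, 176, 181, 180, 178, 176, 174, 172, 171, 171, 171, 171, 171, 166]
180 [8, 8, 9, 7, 8, 8, 8, 8, 7, 8, 7, 7, 7, 8, 8, 8, 7] [171, 171, 171, 171, 171, 171, 171, 171, 171, 171, 171, 171, 171, 171, 172, 171, 166]
190 [8, 7, 7, 8, 8, 7, 8, 7, 8, 8, 8, 8, 8, 8, 8, 8, 7] [171, 171, 171, 171, 171, 170, 171, 171, 171, 171, 171, 171, 171, 171, 171, 170, 165]
200 [7, 7, 7, 7, 7, 8, 8, 8, 7, 8, 8, 8, 8, 8, 8, 8, 7] [171, 171, 171, 171, 171, 171, 172, 171, 171, 171, 171, 171, 171, 171, 171, 169, 166]
210 [7, 7, 7, 7, 8, 8, 8, 8, 8, 8, 8, 8, 9, 8, 8, 8, 7] [171, 171, 171, 171, 171, 171, 170, 171, 171, 171, 171, 171, 171, 170, 170, 168, 165]
220 [7, 8, 8, 8, 8, 7, 8, 8, 8, 8, 8, 8, 8, 8, 8, 8, 7] [171, 171, 171, 171, 171, 171, 171, 170, 170, 170, 169, 169, 169, 170, 169, 169, 166]
230 [8, 8, 8, 9, 8, 9, 8, 8, 8, 9, 8, 8, 8, 8, 7, 8, 8] [170, 170, 169, 170, 169, 169, 169, 169, 170, 169, 169, 169, 169, 169, 169, 169, 167]
240 [8, 8, 8, 10, 11, 11, 11, 11, 11, 10, 8, 8, 6, 5, 4, 2, 0] [169, 169, 169, 1
[... 415 characters left out ...]
82, 81, 81, 81, 81, 81, 81, 82, 81, 81, 82, 81, 82]
280 [0, 0, 0, 0, -1, 0, 0, -1, 0, -1, 0, 0, 0, -1, 0, -1, 0] [81, 81, 81, 81, 82, 81, 80, 80, 81, 82, 81, 80, 80, 81, 82, 81, 82]
290 [0, 0, 0, 0, -1, 0, -1, 0, 0, 0, 0, -1, -1, 0, 0, 0, 0] [82, 82, 81, 82, 81, 82, 80, 81, 81, 81, 81, 81, 80, 81, 81, 80, 81]
300 [-1, 0, 0, 0, 0, -1, 0, 0, 0, -1, 0, 0, -1, 0, 0, -1, 0] [81, 82, 82, 81, 81, 80, 80, 81, 81, 80, 80, 81, 80, 81, 80, 80, 80]
310 [0, 0, 0, 0, 0, 0, 0, -1, -1, 0, -1, 0, 0, 0, 0, -1, -1] [80, 82, 82, 82, 81, 81, 80, 80, 81, 80, 80, 80, 80, 80, 80, 81, 81]
320 [0, 0, 0, -1, 0, 0, 0, 0, 0, 0, -1, -1, 0, -1, 0, -1, 0] [82, 81, 81, 81, 81, 80, 80, 80, 79, 80, 79, 80, 79, 80, 79, 79, 81]
```

The tan patch now starts at row ~235 over columns 155–205, which matches a slab lying flat on the box floor (predicted 233–242). I'll slide back and let the lever up gently.

Call:
{"op": "servo_tool", "data": {
  "xyz": [
    [-1, 0, 0],
    [-1, 0, 0],
    [-1, 0, 0],
    [-1, 0, 0],
    [-1, 0, 0],
    [-0.9, 0, -0.2],
    [0, 0, -1.2],
    [0, 0, -1.2],
    [0, 0, -1.2],
    [0, 0, -1.2],
    [0, 0, -1.2],
    [0, 0, -1.2],
    [0, 0, -1.2],
    [0, 0, -1.2],
    [0, 0, -1.0],
    [0, 0, -0.8],
    [0, 0, -0.8],
    [0, 0, -0.8],
    [0, 0, -0.8],
    [0, 0, -0.8]
  ],
  "angular": [
    [0, 0, 0],
    [0, 0, 0.04],
    [0, 0, 0.04],
    [0, 0, 0.04],
    [0, 0, 0.04],
    [0, 0, 0],
    [0, 0, 0],
    [0, 0, 0],
    [0, 0, 0],
    [0, 0, 0],
    [0, 0, 0],
    [0, 0, 0],
    [0, 0, 0],
    [0, 0, 0],
    [0, 0, 0],
    [0, 0, 0],
    [0, 0, 0],
    [0, 0, 0],
    [0, 0, 0],
    [0, 0, 0]
  ],
  "fingers": [0.6, 0.6, 0.6, 0.6, 0.6, 0.6, 0.6, 0.6, 0.6, 0.6, 0.6, 0.6, 0.6, 0.6, 0.6, 0.6, 0.6, 0.6, 0.6, 0.6]
}}

```text
clock: 14.02
tcp_pos: [537.2, 115.2, 267.0]
orientation: [0.0, 0.998, 0.07, -0.0]
ft_force: [0.6, -0.2, -0.2]
width: 0.599
grip_force: 0.0
```

Call:
{"op": "servo_tool", "data": {
  "xyz": [
    [0, 0, -2],
    [0, 0, -4],
    [0, 0, -4],
    [0, 0, -4],
    [0, 0, 0],
    [0, 0, 0]
  ],
  "angular": [
    [0, 0, 0],
    [0, 0, 0],
    [0, 0, 0],
    [0, 0, 0],
    [0, 0, 0],
    [0, 0, 0]
  ],
  "fingers": [0.6, 0.6, 0.6, 0.6, 0.6, 0.6]
}}

```text
clock: 14.78
tcp_pos: [537.0, 115.2, 406.2]
orientation: [0.0, 0.998, 0.07, -0.0]
ft_force: [-0.0, -0.3, 0.3]
width: 0.599
grip_force: 0.0
```

Run:
```python
from h import *
s=state();print(s["clock"],w2b(s["tcp_pos"]),s["ft_force"])
ci=cam("wrist");p,d=snapshot("wrist")
v,u=np.mgrid[:400,:640];Q=w2b(depthpts("wrist",np.c_[u.ravel(),v.ravel()],d,ci)).reshape(400,640,3)
k=(d>0)&(abs(Q[...,1])<22)&(Q[...,0]>-170)&(Q[...,0]<-15)&(Q[...,2]<200)
print("tray z",np.percentile(Q[k][:,2],[1,50,99]).round(1),k.sum())
k=(d>0)&(abs(Q[...,1]-65)<22)&(Q[...,0]>-60)&(Q[...,0]<-25);print("lever level part z",np.percentile(Q[k][:,2],[5,50,95]).round(1))
k=(d>0)&(abs(Q[...,1]-65)<22)&(abs(Q[...,0]+109)<3);print("pad z",np.percentile(Q[k][:,2],[5,50,95]).round(1))
hsv=cv2.cvtColor(p,cv2.COLOR_BGR2HSV)
k=(hsv[...,1]>30)&(hsv[...,0]>15)&(hsv[...,0]<40)&(d>0)&(Q[...,2]<60)&(Q[...,2]>10)
if k.sum(): print("spare",np.median(Q[k],0).round(),k.sum())
print("spare before",w2b([560.2,-71.3,23]).round())
```

```text
14.775 [-95.62188755  23.4577193  406.17213209] [-0.03459961 -0.32069025  0.28374975]
tray z [88.1 90.  91.9] 3808
lever level part z [151.4 153.  154.3]
pad z [226.2 232.  438.4]
spare [ -92. -162.   24.] 1707
spare before [ -99. -164.   23.]
```

```bash
python3 tan.py | grep -E "change|^(190|210|2[2345]0)"
```

```text
change 2.207956989247312
190 [8, 8, 8, 7, 8, 7, 8, 8, 8, 7, 8, 8, 8, 8, 8, 8, 8] [166, 165, 165, 166, 165, 165, 165, 165, 166, 165, 165, 165, 165, 166, 165, 165, 160]
210 [7, 7, 7, 7, 8, 8, 8, 8, 8, 8, 8, 8, 8, 8, 8, 8, 7] [165, 165, 165, 165, 165, 166, 165, 165, 165, 165, 165, 165, 165, 164, 164, 162, 160]
220 [7, 7, 8, 7, 8, 8, 7, 8, 8, 8, 8, 8, 8, 8, 8, 8, 7] [165, 165, 166, 165, 165, 165, 165, 164, 164, 164, 163, 164, 163, 164, 163, 163, 160]
230 [8, 8, 8, 8, 8, 8, 8, 8, 9, 8, 8, 8, 7, 8, 7, 7, 7] [164, 164, 164, 163, 164, 163, 163, 164, 164, 164, 164, 164, 163, 163, 163, 163, 161]
240 [8, 8, 8, 10, 11, 11, 11, 11, 11, 10, 8, 7, 6, 6, 3, 2, 0] [163, 163, 164, 164, 166, 167, 166, 167, 167, 165, 160, 152, 140, 123, 111, 94, 86]
250 [8, 8, 9, 10, 10, 10, 9, 7, 6, 3, 1, 0, 0, 0, -1, 0, 0] [164, 163, 163, 163, 165, 160, 151, 135, 117, 105, 92, 82, 79, 78, 77, 78, 78]
```

```bash
python3 -c "
from workcell import close_job;print(close_job())"
```

```text
the job is handed in; nothing more can be done
None
```

The job is handed in at about 15 s: the slab dropped into the box under the held-open flap, the tray is empty, the lever is back at its shut height (z 153), and the robot is clear of everything.

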